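# Seat a drilling template on a vacuum fixture and half-open its valve

### The arm

A 6-joint arm with a two-finger parallel gripper is mounted at the origin on the work surface. World frame = base frame: x ahead of the robot, y to its left, z up, the work surface at z = 0. Lengths are in mm, angles in rad, forces in N, time in s.
With the tool pointing down it reaches from about 275 to 850 mm from the base axis. Payload 19 kg.
Tool frame: the origin (TCP) lies at the very end of the fingers, on their centre line; the grasp point (between the pads) lies 19 mm behind it (grip_depth is the distance from the TCP to the grasp point, in mm); z points along the fingers, y is the line along which they close (so a half turn about z gives the same grasp; the last joint's range is limited). The gripper opens to 85 mm and grips with 20 to 120 N. Pads are 22 mm wide; open, the fingers measure 114 mm over their backs; the gripper's body (76 mm by 85 mm) begins 54 mm behind the grasp point. The pads swing forward as they close: fully open they stand 13 mm farther back than shut.
Start: joints at [1.146, 0.15, 1.437, -0, 1.554, -0.134], TCP at [164.868, 550.826, 231.267] pointing down, gripper open.
Joint ranges: [-2.8, 2.8], [-0.68, 2.1], [0.12, 2.68], [-1.39, 4.53], [0.16, 2.79], [-2.81, 2.81]. Speed limits (rad/s): [1.89, 1.89, 2.22, 3.01, 3.01, 3.01].

### API

Orientations are given as [roll, pitch, yaw] about the fixed x, y, z axes, in that order (R = Rz(yaw) Ry(pitch) Rx(roll)).
In Python, from bench import * gives the robot as it stands.
- The arm moves only by the tool arm_command, never from a script. Its argument "series" is a list that holds one entry, the list of rows, each a list of 5 numbers: the shift along the tool's x, y, z each as a share of 0.1 m, from -1 to 1, then the turn about the tool's z as a share of 90 degrees, from -1 to 1, then the closure, from 0 (fully open) to 1 (shut). A call has 1 to 12 rows; each row shifts and turns the commanded pose from where the row before left it, along the tool's axes as they then stand; what a row does not reach is not made up. A row lasts 1/8 s, in which the tool goes at most 62.5 mm and 10.7 degrees, less where a joint would pass 70% of its speed; a pose out of reach is approached as far as the arm can. A call with a number of a shift or a turn outside -1 to 1 is refused whole. A call with a gripper value outside its range is refused whole. The fingers move at their own pace and stop on an object; "force" is the grip in N (left out, the last holds). Time passes only in rows, so rows that do not move let the fingers close. It gives the time, the measured TCP pose, the force, the opening and the grip force at its end, in the units of the state.
- state(): the state, without advancing time (a new reading comes with each control period).
- get_image(name): name is "scene" or "top" or "wrist"; returns a dict with "img" (420x560x3 uint8, blue, green, red), "fx", "fy", "cx", "cy" (pixels), "dist" ([k1, k2, p1, p2, k3] as OpenCV has them; the pictures are not rectified), "R" (3x3) and "t" (3): a world point X has camera coordinates R X + t; the wrist camera has in their place "hand_eye" (4x4, takes a point from camera to tool coordinates, whose origin is the TCP and whose axes are the flange's). Camera axes: x right, y down, z forward; pixel columns grow to the right and rows downward; lengths in mm; the calibration is good to about 2 mm. A picture is of the moment at which its call begins: read the wrist's pose just before it. There is no depth.
- hand_in(): hands the job in; it is judged then, once.
Trained networks look in a picture, given as the dict that the camera call returned (one of the last four; its "shot" number tells which), for a name from the list of things; names that differ only in an ending like _2 or _b are one class to them, and where a whole thing is asked for, a point or a joint stands for the part that bears it (a point fixed in the world has none). Each returns a list of dicts, best first, with "score" (0 to 1); they miss things now and then, are a little off and sometimes report something else, mostly with a low value. They report only what shows in the picture. A call takes as long as a camera call. They do not tell look-alikes from the thing itself.
- boxes_of(picture, label): "extent" ([left, top, right, bottom] in pixels, round what is visible of it).
The state is a dict: "clock": time; "q": joint angles; "qd": joint speeds; "joint_torque": joint torques, N m; "position": TCP position; "eef_rot": TCP orientation; "force": force on the tool from outside, world axes, zero at the start; "wrist_torque": the same for the moment, N m; "width": finger opening in mm; "grasp_force": force on a finger pad.
Only numpy, scipy, OpenCV 4.12 (cv2) and the standard library are available. Lean on these libraries where they do the work, as an engineer would, in place of code of your own. Each camera call takes 0.05 s, during which the arm holds its last target. There are 200 camera calls.

### The job

Take the plywood drilling template by its grip off the sloping rest and lower it over the two pins of the vacuum fixture, big hole over big pin, until it lies flush on the fixture's top, and let go. Only then turn the fixture's valve handle half open, to 45 degrees between across the pipe (shut) and in line with it (open). Leave the glue bottle, chisel, tape measure and mallet where they are.

Things in the scene. Friction and masses are not known exactly. Their poses are not given: they have to be found in the camera images.
- plate: The template: plywood plate 110 (x) by 170 (y) by 12 mm, 0.18-0.31 kg. Origin: centre of underside; z out of the upper face. Round through holes at x = 0: 16 mm at y = +63 mm, 12 mm at y = -63 mm. Dark grip bar in the middle of the upper face: 20 (x) by 70 (y) mm, from z = 12 to 48 mm. Starts on the sloping rest, x pointing up the slope, so z leans 32 degrees from vertical to the rest's front.
- big_hole (a point): Centre of the 16 mm hole at the template's underside, axes as the template's.
- small_hole (a point): Centre of the 12 mm hole at the template's underside, axes as the template's.
- rest: Sloping wooden rest, fixed. Board 150 mm (up the slope) by 230 mm (along y) inclined 32 degrees, low edge at its -x (roughly towards the robot), high edge at +x; the face spans 35 to 115 mm in height, its middle 75 mm above the origin. A ledge along the low edge stands 10 mm above the face. Origin on the table, z up.
- fixture: Vacuum fixture, fixed: grey block 140 (x) by 210 (y) by 40 (z) mm with two upright steel pins on its flat top and a brass pipe with a valve leaving its -x face. Origin: centre of its underside, z up. A seated template's x, y, z axes coincide with the fixture's.
- seat (a point): Centre of the fixture's top face, midway between the pins, 40 mm above the fixture's origin; where the template's origin comes when seated. Axes as the fixture's.
- big_pin (a point): Middle of the foot of the 14 mm pin, on the fixture's top face at its y = +63 mm. Both pins are 24 mm high in all, straight for 15 mm, then tapering to a blunt nose.
- small_pin (a point): Middle of the foot of the 10 mm pin, on the top face at the fixture's y = -63 mm.
- valve_grip (a point): Middle of the steel butterfly handle, on its vertical turning axis, 135 mm from the fixture's origin along its -x, 75 mm above the table. Handle: upright flat bar 10 mm thick (point x), 56 mm long (point y), 26 mm high (62 to 88 mm above the table); the point turns with it. The brass valve body below reaches 43 mm, its 25 mm boss 52 mm above the table.
- valve (a joint): Angle of the valve handle, rad: 0 = shut, handle across the pipe (along the fixture's y); grows counter-clockwise seen from above to the stop at 1.571 = open, in line with the pipe. Half open is 0.785. Starts between 0 and 0.3. Friction (about 0.06 N m) keeps it where it is left.
- glue: Bystander: white glue bottle, 48 mm across, 130 mm high, standing. Origin: centre of its underside.
- chisel: Bystander: chisel lying flat, 215 mm long along its x, blue handle to -x, up to 26 mm high. Origin under it, 110 mm from the handle's end.
- tape: Bystander: tape measure, black case 70 by 70 by 36 mm. Origin: centre of its underside.
- mallet: Bystander: wooden mallet lying down, head 65 by 110 by 65 mm, round handle 200 mm long out to +y. Origin: centre of the head's underside.
There are look-alikes about, which are no part of the job. Of the things that look like the plate, the middle-sized one is meant.

How it is judged:
By the outcome, as a careful person would: the job done as asked, in the order asked, and still so for the second after the job is handed in, with the robot touching nothing.
It also fails if it takes over 62 s, if anything falls off the work surface, if the arm or the gripper's body presses on something with over 40 N, if the wrist force passes 120 N, or if a joint passes its speed limit or range.

## Working session

There is one attempt and no reset: what is moved stays moved. The work goes in short steps, Python scripts to look and compute and a tool call to move; the robot and the scene stay as the last step left them, time stands still between calls to the robot, and variables do not carry over. Pictures are saved under pics/ and viewed, at most 10 in all, crops included, and the job is handed in when it is done.

Besides the shell and the picture viewer there is one more tool, called after "Emit:" as name(argument=value, ...) on one line, values as JSON. arm_command: Moves the arm, as the interface text tells. Shift numbers are shares of 0.1 m and turn numbers shares of 90 degrees, none past 1 either way. Its arguments: {"type":"object","properties":{"series":{"type":"array"},"force":{"type":"number"}},"required":["series"]}

```bash
mkdir -p pics
cat > h.py <<'E'
from bench import *
import numpy as np, cv2
from scipy.spatial.transform import Rotation as Ro
def K(p): return np.array([[p['fx'],0,p['cx']],[0,p['fy'],p['cy']],[0,0,1.]]), np.array(p['dist'],float)
def tool(s=None):
    s=s or state(); T=np.eye(4); T[:3,:3]=Ro.from_euler('xyz',s['eef_rot']).as_matrix(); T[:3,3]=s['position']; return T
def shot(n):
    T=tool(); p=get_image(n)
    if n=='wrist':
        C=T@np.array(p['hand_eye']); p['R']=C[:3,:3].T; p['t']=-C[:3,:3].T@C[:3,3]
    p['R']=np.array(p['R']);p['t']=np.array(p['t']).ravel(); return p
def ray(p,uv):
    k,d=K(p); n=cv2.undistortPoints(np.array([[uv]],float),k,d)[0,0]
    return -p['R'].T@p['t'], p['R'].T@np.array([n[0],n[1],1])
def onz(p,uv,z):
    o,v=ray(p,uv); return o+v*(z-o[2])/v[2]
def tri(l):
    A=np.zeros((3,3));b=np.zeros(3)
    for p,uv in l:
        o,v=ray(p,uv);v=v/np.linalg.norm(v);M=np.eye(3)-np.outer(v,v);A+=M;b+=M@o
    return np.linalg.solve(A,b)
def proj(p,X):
    k,d=K(p);return cv2.projectPoints(np.array(X,float).reshape(-1,1,3),cv2.Rodrigues(p['R'])[0],p['t'],k,d)[0][:,0]
E
python3 - <<'E'
from h import *
np.set_printoptions(precision=1,suppress=True)
print(state())
for n in ['scene','top']:
    p=shot(n); cv2.imwrite(f'pics/{n}0.png',p['img']); print(n,p['fx'],-p['R'].T@p['t'],p['R'][2])
    for l in ['plate','rest','fixture','valve_grip','glue','chisel','tape','mallet']:
        for b in boxes_of(p,l): print(l,round(b['score'],2),np.round(b['extent']))
E
```

```text
{'clock': 0.0, 'q': array([ 1.1,  0.2,  1.4,  0. ,  1.6, -0.1]), 'qd': array([-0., -0.,  0., -0., -0., -0.]), 'joint_torque': array([ -0. , -71.3, -57.1,  -0. ,   0. ,  -0. ]), 'position': array([164.8, 550.6, 230.7]), 'eef_rot': array([-3.1, -0. ,  2.9]), 'force': array([ 0.2, -0.2,  0.3]), 'wrist_torque': array([ 0.,  0., -0.]), 'grasp_force': 0.0, 'width': 85.22552940190815}
scene 480.03739534533133 [1111.   914.7  977.3] [-0.4 -0.6 -0.7]
plate 0.95 [327. 308. 364. 355.]
plate 0.84 [275. 217. 338. 266.]
plate 0.7 [369. 193. 455. 258.]
plate 0.47 [174. 142. 256. 200.]
rest 0.58 [260. 218. 350. 301.]
fixture 0.97 [179. 144. 258. 196.]
glue 0.62 [205. 194. 223. 235.]
chisel 0.68 [272. 177. 330. 208.]
tape 0.85 [161. 204. 192. 234.]
tape 0.53 [174. 139. 256. 196.]
mallet 0.61 [202. 245. 300. 328.]
top 490.3585943858245 [ 385.9   57.3 1493.9] [ 0.1  0.  -1. ]
plate 0.86 [196. 175. 256. 218.]
plate 0.77 [123. 153. 166. 200.]
plate 0.73 [156. 252. 228. 344.]
rest 0.8 [187. 160. 268. 221.]
fixture 0.61 [356. 150. 432. 239.]
glue 0.66 [304. 140. 316. 161.]
glue 0.65 [358. 150. 432. 241.]
chisel 0.94 [295. 208. 307. 284.]
tape 0.76 [334. 118. 355. 139.]
mallet 0.81 [168. 116. 272. 150.]
mallet 0.24 [294. 209. 307. 280.]
```

View pics/top0.png

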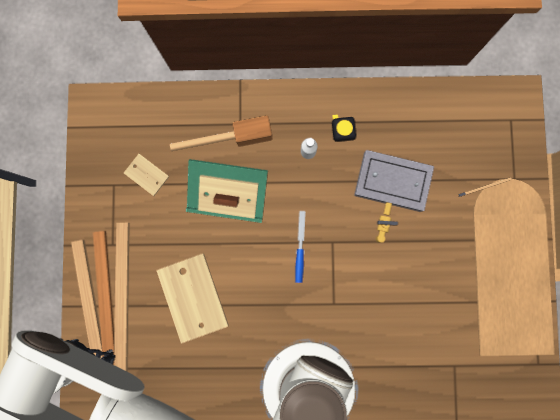

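View pics/scene0.png

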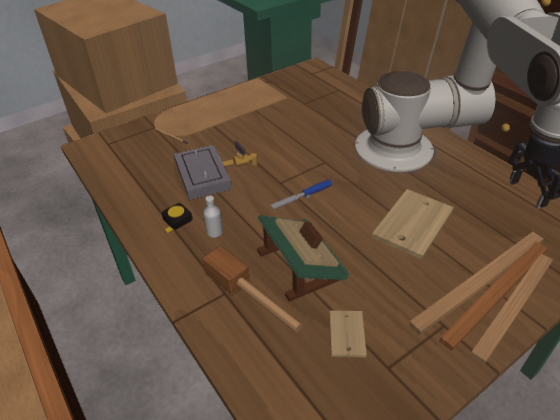

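The top view shows three plates: a small one at (146,175), one with the dark grip on the green rest at (227,197), and a large one at (192,298). The middle-sized one on the rest fits. It is the only one with a grip and on the slope, and the wrist crop will confirm it. The fixture is at (394,181) with pins near (375,175) and (417,186), and the valve handle is at (387,223).

Run:
```python
from h import *
np.set_printoptions(precision=1,suppress=True)
t=shot('top');s=shot('scene')
print('bar',tri([(t,(227,200)),(s,(312,235))]))
print('rest ctr',onz(t,(228,191),75))
for uv in [(206,194),(249,200)]: print('hole',onz(t,uv,85))
for uv in [(375,175),(417,186)]: print('pin',onz(t,uv,60))
print('valve',onz(t,(387,223),88))
for uv in [(301,212),(299,280),(475,290),(355,385)]: print(onz(t,uv,10))
T=tool();print(T); g=np.array(shot('wrist')['hand_eye']);print(g)
def down(y): return None
```

```text
bar [553.3 231.8  87.7]
rest ctr [583.8 228.3  75. ]
hole [574.6 291.3  85. ]
hole [555.2 166.2  85. ]
pin [ 627.1 -204.6   60. ]
pin [ 592.6 -326.9   60. ]
valve [ 482.8 -229.4   88. ]
[525.2  14.   10. ]
[320.4  23.4  10. ]
[ 284.  -501.5   10. ]
[  11.5 -136.6   10. ]
[[ -1.    0.3  -0.  164.9]
 [  0.3   1.   -0.  550.9]
 [  0.   -0.   -1.  231.3]
 [  0.    0.    0.    1. ]]
[[   0.    -0.9   -0.3   86.4]
 [   1.     0.    -0.     0.3]
 [   0.    -0.3    0.9 -142.3]
 [   0.     0.     0.     1. ]]
```

```bash
cat >> h.py <<'E'
def go(X,yaw=None):
    "shift in tool axes (shares) from now to X, and turn share to yaw deg"
    T=tool(); d=T[:3,:3].T@(np.array(X)-T[:3,3])/100
    y=np.degrees(np.arctan2(T[1,0],T[0,0])); r=0 if yaw is None else -((yaw-y+180)%360-180)/90
    print('pos',T[:3,3].round(1),'yaw',round(y,2),'shift',d.round(3),'turn',round(r,3)); return d,r
E
python3 - <<'E'
from h import *
go((545,232,320),171.2)
E
```

```text
pos [164.8 550.8 231.3] yaw 163.34 shift [-4.556 -1.965 -0.887] turn -0.087
```

Emit:
arm_command(series=[[[0,0,-0.45,0,0],[0,0,-0.45,0,0],[-0.46,-0.2,0,0,0],[-0.46,-0.2,0,0,0],[-0.46,-0.2,0,0,0],[-0.46,-0.2,0,0,0],[-0.46,-0.2,0,0,0],[-0.46,-0.2,0,0,0],[-0.46,-0.2,0,0,0],[-0.46,-0.2,0,0,0],[-0.46,-0.2,0,0,0],[-0.46,-0.2,0,-0.085,0]]], force=40)

```text
clock: 2.55
position: [549.3, 226.1, 321.4]
eef_rot: [3.142, 0.0, 2.986]
force: [0.0, 1.1, -0.1]
width: 85.0
grasp_force: 0.0
```

Run:
```python
from h import *
go((545,232,320),171.2)
p=shot('wrist'); cv2.imwrite('pics/w1.png',p['img'])
for l in ['plate','rest']:
  for b in boxes_of(p,l): print(l,round(b['score'],2),np.round(b['extent']))
```

```text
pos [549.3 226.1 321.4] yaw 171.11 shift [0.052 0.052 0.014] turn -0.001
plate 0.92 [428. 150. 535. 239.]
plate 0.82 [322.   1. 354.  21.]
plate 0.64 [205. 128. 359. 225.]
rest 0.92 [190. 124. 392. 263.]
```

View pics/w1.png

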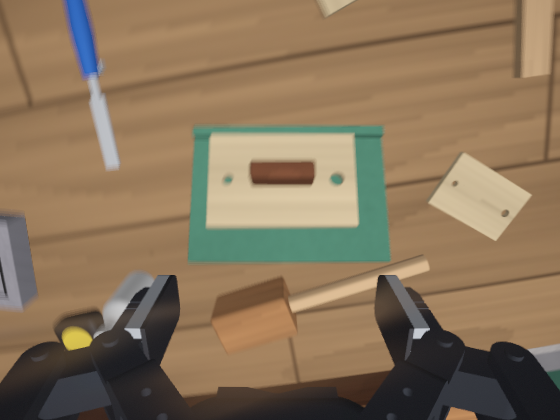

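The wrist view shows the gripped plate on the green rest: plate corners (212,133), (353,134), (358,227), (206,227), big hole (337,179), small hole (228,180), bar (250–315, 161–186). The small look-alike is at (480,197) and the edge of the large one is at (338,10). So the gripped one is confirmed as the middle size and has the right hole pattern.

Run:
```python
from h import *
np.set_printoptions(precision=2,suppress=True)
p=shot('wrist');k,d=K(p)
# plate outline subpixel: light-wood blob
hsv=cv2.cvtColor(p['img'],cv2.COLOR_BGR2HSV); roi=np.zeros(hsv.shape[:2],np.uint8); roi[127:235,200:366]=1
green=((hsv[...,0]>60)&(hsv[...,0]<95)&(hsv[...,1]>80)).astype(np.uint8)
m=((1-green)*roi); m=cv2.morphologyEx(m,cv2.MORPH_OPEN,np.ones((7,7),np.uint8))
n,lab,st,_=cv2.connectedComponentsWithStats(m); i=lab[210,283]; c=cv2.findContours((lab==i).astype(np.uint8),0,2)[0][0]
q=cv2.approxPolyDP(cv2.convexHull(c),6,True)[:,0]; print(q.tolist())
obj=np.array([[-55,-85,12],[-55,85,12],[55,85,12],[55,-85,12],[0,63,12],[0,-63,12]],float)
img=np.array([[211.5,133],[353.5,134],[358.5,227],[206,227],[337,179],[228,180]],float)
ok,rv,tv=cv2.solvePnP(obj,img,k,d)
Rp=p['R'].T@cv2.Rodrigues(rv)[0]; X=p['R'].T@(tv.ravel()-p['t'])
print(Rp,X,'tilt',np.degrees(np.arccos(Rp[2,2])),'err',(cv2.projectPoints(obj,rv,tv,k,d)[0][:,0]-img))
g=X+Rp@[0,0,38]; print('grip pt',g,'yaw y-axis',np.degrees(np.arctan2(Rp[1,1],Rp[0,1])))
print('bar top', X+Rp@[0,0,48]); print(proj(p,[X+Rp@np.array([a,b,48]) for a in(-10,10) for b in(-35,35)]))
go(g,171.2)
```

```text
[[355, 131], [358, 226], [207, 224], [212, 131]]
[[ 0.86  0.16 -0.49]
 [-0.14  0.99  0.08]
 [ 0.49 -0.    0.87]] [571.87 228.98  63.87] tilt 29.622752218072733 err [[-1.11  0.94]
 [ 0.73  0.34]
 [-0.25 -0.18]
 [ 0.73 -0.4 ]
 [ 0.23  0.29]
 [-0.35 -0.94]]
grip pt [553.35 232.12  96.9 ] yaw y-axis 80.75612283206864
bar top [548.48 232.95 105.59]
[[249.9  161.04]
 [316.36 161.2 ]
 [249.6  179.44]
 [316.76 179.59]]
pos [548.7 226.8 320.9] yaw 170.87 shift [-0.04  0.06  2.24] turn -0.004
```

Emit:
arm_command(series=[[[-0.04,0.06,0.4,0,0],[0,0,0.5,0,0],[0,0,0.5,0,0],[0,0,0.4,0,0],[0,0,0.2,0,0],[0,0,0,0,0]]])

```text
clock: 3.5
position: [551.8, 233.3, 120.4]
eef_rot: [-3.141, -0.002, 2.985]
force: [-0.9, 0.1, -0.5]
width: 85.1
grasp_force: 0.0
```

Run:
```python
from h import *
go((553.5,232.3,73),170.8); print(state()['force'])
p=shot('wrist'); cv2.imwrite('pics/w2.png',p['img'])
```

```text
pos [551.8 233.3 120.4] yaw 171.01 shift [-0.019 -0.007  0.473] turn 0.002
[-0.86181636  0.12978059 -0.47547929]
```

View pics/w2.png

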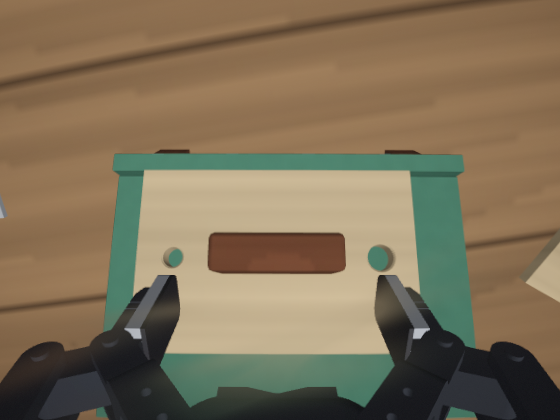

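The bar spans columns 208–345, centred between the fingertips at about 155 and 397. Going down and closing.

Emit:
arm_command(series=[[[-0.02,0,0.2,0,0],[0,0,0.2,0,0],[0,0,0.07,0,0],[0,0,0,0,0.3],[0,0,0,0,0.5],[0,0,0,0,0.5],[0,0,0,0,0.5],[0,0,0,0,0.5],[0,0,-0.1,0,0.5],[0,0,-0.1,0,0.5],[0,0,-0.1,0,0.5],[0,0,0,0,0.5]]], force=40)

```text
clock: 5.05
position: [555.5, 232.4, 105.4]
eef_rot: [3.141, 0.002, 2.984]
force: [0.6, -0.4, -2.7]
width: 69.0
grasp_force: 46.4
```

Emit:
arm_command(series=[[[0,0,-0.3,0,0.5],[0,0,-0.4,0,0.5],[0,0,-0.4,0,0.5],[0,0,-0.4,0,0.5],[0,0,-0.3,0,0.5],[0,0,0,0,0.5]]])

```text
clock: 5.8
position: [555.6, 232.5, 286.1]
eef_rot: [3.14, 0.003, 2.984]
force: [0.7, -0.4, -2.5]
width: 69.4
grasp_force: 47.5
```

Run:
```python
from h import *
go((330,-270,280),170.8); print(state()['force'])
p=shot('wrist'); q=shot('scene')
cv2.imwrite('pics/w3.png',np.hstack([p['img'][120:],cv2.resize(q['img'][100:260,220:400],None,fx=1.3,fy=1.875)])[:, :800])
```

```text
pos [555.6 232.5 286.1] yaw 170.99 shift [ 1.442 -5.316  0.05 ] turn 0.002
[ 0.6941174  -0.42160325 -2.52246726]
```

View pics/w3.png

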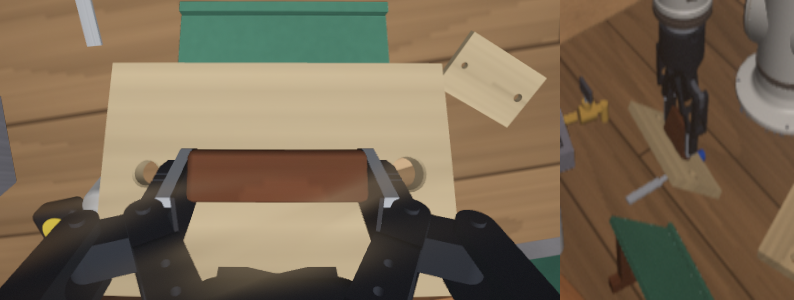

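The plate is held, still tilted, with the bar level with the finger pads. I'll set it level on the free table area in front of the fixture.

Emit:
arm_command(series=[[[0.06,-0.25,0,0,0.5],[0.12,-0.45,0,0,0.5],[0.12,-0.45,0,0,0.5],[0.12,-0.45,0,0,0.5],[0.12,-0.45,0,0,0.5],[0.12,-0.45,0,0,0.5],[0.12,-0.45,0,0,0.5],[0.12,-0.45,0,0,0.5],[0.12,-0.45,0,0,0.5],[0.12,-0.45,0,0,0.5],[0.12,-0.45,0,0,0.5],[0.12,-0.45,0,0,0.5]]])

```text
clock: 7.4
position: [336.2, -260.6, 282.7]
eef_rot: [3.14, -0.002, 2.984]
force: [1.6, -0.6, -2.5]
width: 69.5
grasp_force: 47.3
```

Emit:
arm_command(series=[[[0.05,-0.25,0.1,0.075,0.5],[0,0,0.4,0,0.5],[0,0,0.5,0,0.5],[0,0,0.5,0,0.5],[0,0,0.4,0,0.5],[0,0,0,0,0.5]]])

```text
clock: 8.15
position: [326.9, -281.7, 91.2]
eef_rot: [3.138, -0.006, 2.866]
force: [0.2, 0.6, -1.3]
width: 68.9
grasp_force: 47.9
```

Run:
```python
from h import *
go((330,-285,18),164.2); print(state()['force'])
p=shot('wrist'); q=shot('scene'); 
cv2.imwrite('pics/w4.png',np.hstack([p['img'],cv2.resize(q['img'][60:220,140:400],None,fx=.92,fy=2.625)])[:, :800])
```

```text
pos [ 326.9 -281.7   91.2] yaw 164.24 shift [-0.042 -0.026  0.731] turn 0.0
[ 0.20926748  0.63284563 -1.30027387]
```

View pics/w4.png

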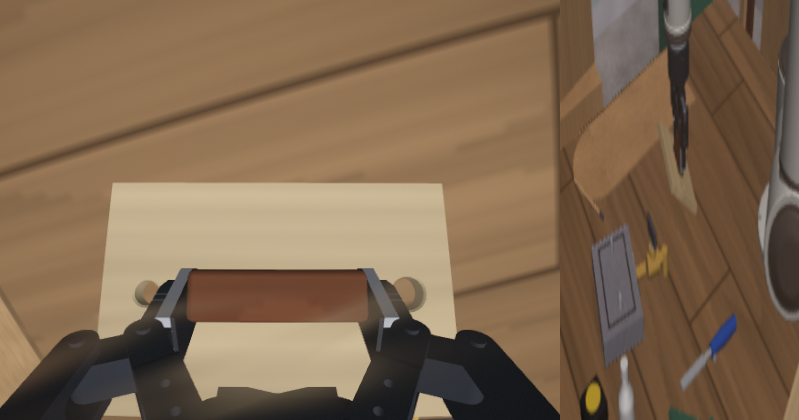

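The plate is over bare table, still tilted, with the flat panel clear at lower left (0–40, 290–400). Pressing it level.

Emit:
arm_command(series=[[[0,0,0.3,0,0.5],[0,0,0.15,0,0.5],[0,0,0.05,0,0.5],[0,0,0.05,0,0.5],[0,0,0.05,0,0.5],[0,0,0,0,0.5]]], force=25)

```text
clock: 9.0
position: [331.2, -285.0, 37.2]
eef_rot: [-3.14, 0.007, 2.866]
force: [12.9, 6.9, 25.0]
width: 69.4
grasp_force: 53.5
```

Emit:
arm_command(series=[[[-0.1,0,0.04,0,0.5],[-0.06,0,0.04,0,0.5],[-0.05,0,0.04,0,0.5],[-0.05,0,0.04,0,0.5],[0,0,0,0,0.5]]], force=20)

```text
clock: 9.62
position: [354.0, -291.2, 18.8]
eef_rot: [-3.141, 0.001, 2.867]
force: [0.1, -0.7, 4.1]
width: 69.2
grasp_force: 52.9
```

Emit:
arm_command(series=[[[0,0,0.03,0,0.5],[0,0,0,0,0.5]]])

```text
clock: 9.88
position: [355.1, -291.7, 16.8]
eef_rot: [-3.14, 0.004, 2.866]
force: [8.1, 0.7, 10.4]
width: 69.2
grasp_force: 54.4
```

Release, rise, and look.

Emit:
arm_command(series=[[[0,0,0,0,0],[0,0,0,0,0],[0,0,0,0,0],[0,0,-0.3,0,0],[0,0,-0.5,0,0],[0,0,-0.5,0,0],[0,0,-0.3,0,0],[0,0,0,0,0]]])

```text
clock: 10.88
position: [354.1, -291.3, 177.4]
eef_rot: [-3.139, 0.003, 2.866]
force: [-0.1, 1.0, 0.0]
width: 85.3
grasp_force: 0.0
```

Run:
```python
from h import *
go((355,-291,170),164.2)
p=shot('wrist'); cv2.imwrite('pics/w5.png',p['img'])
```

```text
pos [ 354.1 -291.3  177.4] yaw 164.24 shift [-0.008  0.006  0.074] turn 0.0
```

View pics/w5.png

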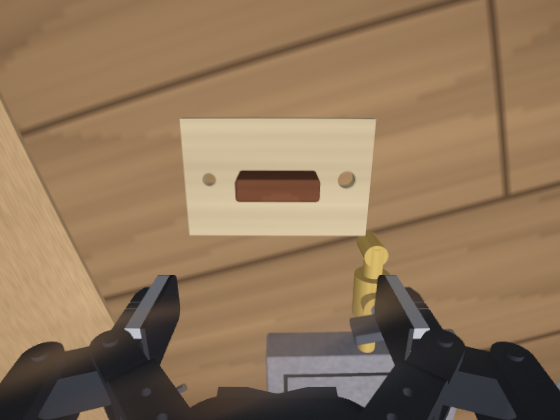

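The plate lies flat: small hole (209,179), big hole (346,179), bar (235–320, 171–202). Next I'll view the pins at the same relative height, so they can be matched to the holes pixel by pixel.

Run:
```python
from h import *
import json
np.set_printoptions(precision=2,suppress=True)
p=shot('wrist'); T=tool(); cv2.imwrite('plateview.png',p['img']); np.save('Tplate.npy',T); print(T[:3,3])
a,b=onz(p,(209,179.3),12),onz(p,(346,179.5),12)
print(a,b,np.linalg.norm(a-b),'dir',np.degrees(np.arctan2(*(b-a)[1::-1])))
m=(a+b)/2; print('mid',m,'in tool',T[:3,:3].T@(m-T[:3,3]))
d=np.array([609.9,-265.7,64])-m; go(T[:3,3]+d,164.2)
g=cv2.cvtColor(p['img'],cv2.COLOR_BGR2GRAY)
for u,v in((209,179),(346,179)): print(g[v-13:v+14:1,u-13:u+14][::2,::2])
```

```text
[ 353.32 -290.49  174.82]
[ 331.69 -348.33   12.  ] [ 365.46 -228.79   12.  ] 124.22167772900664 dir 74.2240723700229
mid [ 348.57 -288.56   12.  ] in tool [  5.03   0.55 162.82]
pos [ 353.3 -290.5  174.8] yaw 164.23 shift [-2.45  0.93 -0.52] turn 0.0
[[182 182 182 182 182 182 182 182 183 183 183 183 183 183]
 [181 182 182 182 182 182 182 183 182 183 183 183 183 183]
 [182 182 182 183 182 182 182 183 182 183 183 183 183 183]
 [185 185 185 184 184 185 185 185 185 185 185 186 186 186]
 [188 188 187 187 181 167 166 178 188 188 188 188 188 188]
 [188 188 188 176 136 129 130 133 163 187 188 188 188 189]
 [187 187 187 145 130 129 130 130 132 172 187 187 187 187]
 [186 187 187 136 133 130 130 131 130 150 187 187 187 187]
 [186 186 186 142 131 130 130 130 130 146 186 186 186 187]
 [185 186 186 164 126 119 114 117 116 165 187 187 187 187]
 [188 188 188 188 166 116 103 119 156 186 189 189 189 189]
 [190 190 190 191 190 187 181 184 189 191 191 191 191 191]
 [191 191 191 191 191 191 191 191 191 191 192 192 192 192]
 [192 192 192 192 192 192 192 192 192 193 192 193 192 192]]
[[187 187 187 188 188 188 187 188 188 187 188 188 188 188]
 [186 186 186 187 187 187 187 187 187 187 187 187 187 187]
 [185 186 186 186 186 186 186 186 186 186 186 186 186 186]
 [187 187 187 188 188 184 175 173 175 186 187 187 187 187]
 [189 189 189 188 168 146 140 140 142 150 181 189 189 189]
 [189 189 189 163 140 139 139 139 139 138 138 188 189 189]
 [187 187 182 139 139 138 139 139 139 140 100 167 187 187]
 [187 187 163 139 139 140 140 139 140 136 103 150 186 186]
 [188 188 160 139 141 141 141 141 141 116 105 160 188 188]
 [190 190 174 141 140 141 141 141 124 111 118 177 190 190]
 [192 192 192 131 125 128 125 116 113 114 163 192 192 192]
 [195 194 194 188 139 107 109 114 133 166 190 195 195 194]
 [195 195 195 195 195 184 176 178 188 193 195 195 195 195]
 [195 194 194 195 195 195 195 195 195 195 195 195 195 195]]
```

Emit:
arm_command(series=[[[0,0,-0.52,0,0],[-0.35,0.13,0,0,0],[-0.35,0.13,0,0,0],[-0.35,0.13,0,0,0],[-0.35,0.13,0,0,0],[-0.35,0.13,0,0,0],[-0.35,0.13,0,0,0],[-0.35,0.15,0,0,0],[0,0,0,0,0],[0,0,0,0,0]]])

```text
clock: 12.22
position: [614.0, -267.6, 225.9]
eef_rot: [3.141, -0.002, 2.867]
force: [-0.7, -0.5, 0.6]
width: 85.4
grasp_force: 0.0
```

Run:
```python
from h import *
p=shot('wrist'); T=tool(); cv2.imwrite('pinview.png',p['img']); print(T[:3,3].round(1),tool()[:3,3].round(1))
q=cv2.imread('plateview.png')
for u,v in((209,179),(346,179)):
    c=cv2.cvtColor(q,cv2.COLOR_BGR2GRAY)[v-14:v+15,u-14:u+15]; m=cv2.moments((c<168).astype(np.uint8)); print('hole',u-14+m['m10']/m['m00'],v-14+m['m01']/m['m00'],m['m00'])
a=cv2.resize(q[140:220,160:400],None,fx=3.3,fy=3.3); b=cv2.resize(p['img'][130:230,160:400],None,fx=3.3,fy=3.3)
cv2.imwrite('pics/w6.png',np.vstack([a,b]))
```

```text
[ 613.8 -267.8  226.5] [ 613.8 -267.8  226.5]
hole 207.68 180.72 150.0
hole 346.1484375 180.9140625 256.0
```

View pics/w6.png

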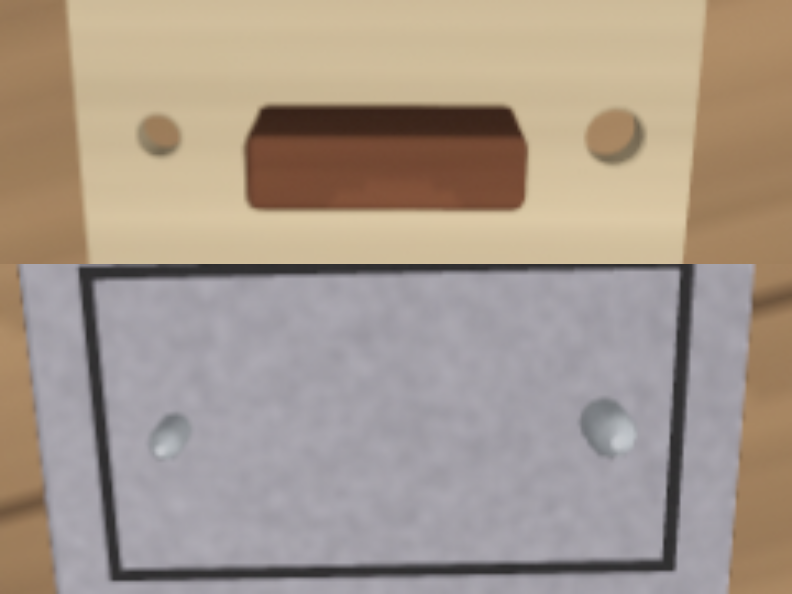

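The holes are at display (159,135) and (615,136). The pins lean outward: small at about (148–190, 413–460), big at about (581–637, 398–460). I'll fit a pin silhouette model to these.

```bash
cat > fit.py <<'E'
from h import *
from scipy.optimize import least_squares
np.set_printoptions(precision=2,suppress=True)
p=shot('wrist'); Tp=np.load('Tplate.npy'); T=tool(); q=dict(p); C=Tp@np.array(p['hand_eye']); q['R']=C[:3,:3].T; q['t']=-q['R']@C[:3,3]
a,b=onz(q,(207.9,180.8),12),onz(q,(346.2,181.0),12)
th=np.linspace(0,2*np.pi,40)
def sil(c,r):
    P=[[c[0]+k*np.cos(t),c[1]+k*np.sin(t),z] for k,z in((r,40.),(r,55.),(r*.5,64.)) for t in th]
    u=proj(p,P); return np.r_[u.min(0),u.max(0)]
box=lambda x: np.array([160+x[0]/3.3,130+(x[1]-264)/3.3,160+x[2]/3.3,130+(x[3]-264)/3.3])-.35
out=[]
for bx,r,c0 in((box([148,413,190,460]),5,(592,-327)),(box([581,398,637,460]),7,(627,-205))):
    s=least_squares(lambda c:sil(c,r)-bx,c0); print('pin',s.x,'res',s.fun); out.append(s.x)
f=lambda a,b:(np.linalg.norm((b-a)[:2]),np.degrees(np.arctan2((b-a)[1],(b-a)[0])))
print('holes',a,b,f(a,b)); print('pins',f(*out))
pm=(out[0]+out[1])/2; hm=((a+b)/2)[:2]
print('hole mid in tool(plateview)',Tp[:3,:3].T@(np.r_[hm,12]-Tp[:3,3])); print('pin mid',pm,'in tool now',T[:3,:3].T@(np.r_[pm,64]-T[:3,3]))
go((Tp[:3,3]+[0,0,0]),164.2)
E
python3 fit.py
```

```text
pin [ 597.31 -328.01] res [-0.27 -0.07  0.28  0.07]
pin [ 629.54 -205.42] res [-0.29  0.27  0.28 -0.26]
holes [ 332.01 -348.96   12.  ] [ 366.09 -228.5    12.  ] (np.float64(125.18626413135027), np.float64(74.20562670900014))
pins (np.float64(126.75267720755625), np.float64(75.26994559257541))
hole mid in tool(plateview) [  4.53   0.51 162.82]
pin mid [ 613.42 -266.72] in tool now [  0.53   0.97 162.96]
pos [ 613.8 -267.8  227. ] yaw 164.21 shift [ 2.44 -0.93  0.52] turn 0.0
```

Emit:
arm_command(series=[[[0.35,-0.13,0,0,0],[0.35,-0.13,0,0,0],[0.35,-0.13,0,0,0],[0.35,-0.13,0,0,0],[0.35,-0.13,0,0,0],[0.35,-0.13,0,0,0],[0.35,-0.15,0,0,0],[0.045,0,0.52,0,0],[0,0,0.5,0,0],[0,0,0.3,0,0],[0,0,0,0,0]]], force=60)

```text
clock: 13.7
position: [347.9, -288.6, 94.1]
eef_rot: [3.14, -0.003, 2.866]
force: [0.1, -0.0, 0.4]
width: 85.7
grasp_force: 0.0
```

Run:
```python
from h import *
go((349.2,-289,17),164.2); p=shot('wrist'); go((349.2,-289,17),164.2); cv2.imwrite('w7.png',p['img'])
```

```text
pos [ 347.9 -288.6   94.1] yaw 164.2 shift [-0.015 -0.002  0.771] turn -0.0
pos [ 348.7 -289.3   95.7] yaw 164.21 shift [-0.004  0.004  0.787] turn 0.0
```

Position is right. Descend, close and lift.

Emit:
arm_command(series=[[[0,0,0.4,0,0],[0,0,0.3,0,0],[0,0,0.07,0,0],[0,0,0,0,0.2],[0,0,0,0,0.5],[0,0,0,0,0.5],[0,0,0,0,0.5],[0,0,0,0,0.5],[0,0,-0.1,0,0.5],[0,0,-0.5,0,0.5],[0,0,-0.6,0,0.5],[0,0,0,0,0.5]]])

```text
clock: 15.25
position: [350.5, -290.9, 143.6]
eef_rot: [-3.137, 0.007, 2.867]
force: [0.0, 0.1, -2.9]
width: 68.8
grasp_force: 70.3
```

Emit:
arm_command(series=[[[-0.3,0.1,0,0,0.5],[-0.35,0.13,0,0,0.5],[-0.35,0.13,0,0,0.5],[-0.35,0.13,0,0,0.5],[-0.35,0.13,0,0,0.5],[-0.35,0.13,0,0,0.5],[-0.3,0.12,0,0,0.5],[-0.14,0.065,0,-0.012,0.5],[0,0,0,0,0.5],[0,0,0.2,0,0.5],[0,0,0,0,0.5]]])

```text
clock: 16.62
position: [612.6, -266.8, 116.0]
eef_rot: [3.141, -0.003, 2.885]
force: [-0.3, 0.1, -2.4]
width: 68.6
grasp_force: 70.0
```

Run:
```python
from h import *
go((613.4,-267.2,57),165.25)
p=shot('wrist'); go((613.4,-267.2,57),165.25);q=shot('scene'); go((613.4,-267.2,57),165.25);print(state()['force'])
cv2.imwrite('pics/w8.png',np.hstack([p['img'],cv2.resize(q['img'][90:230,140:300],None,fx=1.5,fy=3)])[:, :800])
```

```text
pos [ 612.6 -266.8  116. ] yaw 165.28 shift [-0.011 -0.002  0.59 ] turn 0.0
pos [ 613.1 -267.   117.2] yaw 165.28 shift [-0.005 -0.001  0.602] turn 0.0
pos [ 613.5 -267.2  118. ] yaw 165.28 shift [ 0.001 -0.     0.61 ] turn 0.0
[-0.55952546 -0.2327858  -2.21209611]
```

View pics/w8.png

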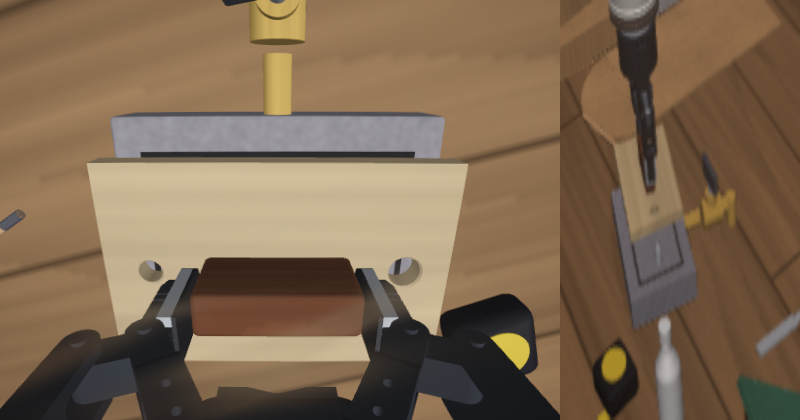

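The plate is level, laterally centred on the fixture (both mid-columns about 277), with the pins just visible through the holes. Lowering.

Emit:
arm_command(series=[[[0,0,0.2,0,0.5],[0,0,0.1,0,0.5],[0,0,0.05,0,0.5],[0,0,0.05,0,0.5],[0,0,0.03,0,0.5],[0,0,0,0,0.5]]])

```text
clock: 17.48
position: [613.9, -266.9, 75.2]
eef_rot: [-3.142, -0.001, 2.885]
force: [-2.8, 0.9, -3.2]
width: 68.7
grasp_force: 70.0
```

Emit:
arm_command(series=[[[0,0,0.04,0,0.5],[0,0,0.04,0,0.5],[0,0,0.03,0,0.5],[0,0,0,0,0.5]]])

```text
clock: 17.98
position: [613.7, -266.8, 64.1]
eef_rot: [3.142, -0.001, 2.886]
force: [-6.3, 2.6, -2.6]
width: 68.3
grasp_force: 70.1
```

Emit:
arm_command(series=[[[0.006,0,0.03,0,0.5],[0,0,0.03,0,0.5],[0,0,0,0,0.5],[0,0,0.02,0,0.5],[0,0,0,0,0.5]]])

```text
clock: 18.6
position: [613.5, -266.9, 60.1]
eef_rot: [-3.141, 0.001, 2.886]
force: [-25.7, 11.6, 41.3]
width: 68.8
grasp_force: 75.5
```

Emit:
arm_command(series=[[[0.01,0,-0.03,0,0.5],[0,0,0,0,0.5]]])

```text
clock: 18.85
position: [613.1, -266.9, 60.2]
eef_rot: [-3.141, 0.002, 2.885]
force: [-4.2, 2.9, 9.8]
width: 68.3
grasp_force: 71.6
```

Run:
```python
from h import *
for i in range(3):
    s=state();print(s['position'].round(1),s['force'].round(1),s['wrist_torque'].round(2)); p=shot(['wrist','scene','wrist'][i])
    if i==0: w=p
T=tool()
from itertools import product
# predicted flush plate corners vs image
Rf=Ro.from_euler('z',-14.75,degrees=True).as_matrix(); c=np.array([613.4,-266.7,40])
for x,y in product((-55,),(-85,85)):
  for z in(0,12): print(x,y,z,proj(w,[c+Rf@[x,y,z]]).round(1))
cv2.imwrite('w9.png',w['img'])
g=cv2.cvtColor(w['img'],cv2.COLOR_BGR2GRAY).astype(int)
print(g[100:200:1,278].tolist())
```

```text
[ 613.1 -266.9   60.2] [-4.2  2.9  9.8] [0.18 0.55 0.05]
[ 613.1 -266.9   60.2] [-4.2  2.9 11. ] [0.28 0.76 0.08]
[ 613.1 -266.8   60.2] [-4.3  2.2 11.6] [0.19 0.77 0.05]
-55 -85 0 [[ 98.4 156.5]]
-55 -85 12 [[ 85.4 161.8]]
-55 85 0 [[455.3 157.3]]
-55 85 12 [[468.2 162.7]]
[178, 177, 177, 177, 177, 177, 177, 177, 177, 177, 177, 177, 177, 177, 177, 177, 177, 178, 177, 177, 177, 171, 138, 100, 126, 140, 144, 145, 146, 148, 150, 150, 148, 148, 148, 147, 147, 146, 146, 147, 147, 149, 149, 150, 152, 153, 153, 154, 155, 155, 154, 152, 150, 149, 148, 146, 144, 123, 101, 101, 99, 99, 145, 174, 181, 182, 181, 182, 182, 183, 184, 185, 186, 186, 187, 188, 188, 189, 188, 188, 187, 187, 187, 186, 186, 185, 185, 184, 183, 182, 181, 180, 180, 178, 178, 178, 178, 178, 179, 179]
```

Emit:
arm_command(series=[[[0,0,0,0,0],[0,0,0,0,0],[0,0,0,0,0],[0,0,-0.3,0,0],[0,0,-0.5,0,0],[0,0,-0.5,0,0],[0,0,-0.35,0,0],[0,0,0,0,0],[0,0,0,0,0]]])

```text
clock: 20.12
position: [612.5, -266.6, 223.4]
eef_rot: [3.141, -0.001, 2.885]
force: [0.5, 0.1, -0.6]
width: 85.4
grasp_force: 0.0
```

Run:
```python
from h import *
p=shot('wrist'); go((613.4,-266.7,225),165.25); q=shot('scene')
Rf=Ro.from_euler('z',-14.75,degrees=True).as_matrix(); c=np.array([613.4,-266.7,40])
P=[(-55,-85,12),(-55,85,12),(55,85,12),(55,-85,12),(-55,-85,0),(-55,85,0),(0,63,12),(0,-63,12),(0,63,24),(0,-63,24)]
im=p['img'].copy()
for X in P:
    u=proj(p,[c+Rf@np.array(X,float)])[0]; print(X,u.round(1))
a=cv2.resize(p['img'][90:250,150:430],None,fx=2.0,fy=2.0)
b=cv2.resize(q['img'][135:210,170:275],None,fx=3.2,fy=3.2); 
o=np.zeros((600,800,3),np.uint8); o[:320,:560]=a; o[330:330+240,:336]=b; cv2.imwrite('pics/w10.png',o)
```

```text
pos [ 612.4 -266.5  222.9] yaw 165.32 shift [-0.011  0.    -0.021] turn 0.001
(-55, -85, 12) [180.7 124.3]
(-55, 85, 12) [372.6 124.7]
(55, 85, 12) [362.6 238.4]
(55, -85, 12) [190.3 238. ]
(-55, -85, 0) [184.1 122.9]
(-55, 85, 0) [369.2 123.3]
(0, 63, 12) [344.  184.5]
(0, -63, 12) [209.1 184.2]
(0, 63, 24) [346.5 188.1]
(0, -63, 24) [206.6 187.8]
```

View pics/w10.png

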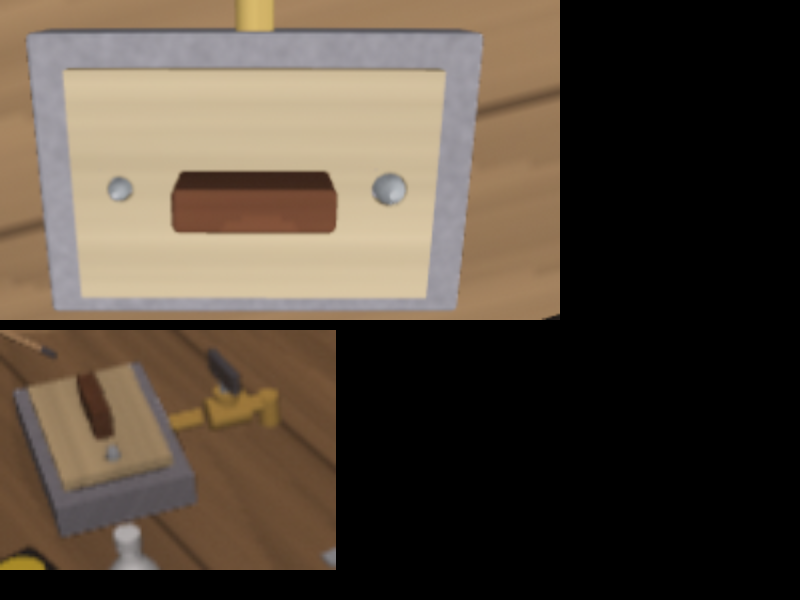

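The plate is on the pins. Corners (182,124), (373,124), (364,239), (190,239) agree with the flush prediction within 1.5 px, and the pins stand in both holes. A light press with shut fingers on the bar will make sure it is flush.

Emit:
arm_command(series=[[[0,0,0.3,0,1],[0,0,0.4,0,1],[0,0,0.3,0,1],[0,0,0,0,1],[0,0,0.2,0,1],[0,0,0.05,0,1],[0,0,0.04,0,1],[0,0,0.02,0,1],[0,0,0,0,1]]], force=20)

```text
clock: 21.35
position: [612.8, -266.7, 93.6]
eef_rot: [-3.141, 0.0, 2.885]
force: [-0.9, -0.2, 0.2]
width: 0.0
grasp_force: 0.0
```

Emit:
arm_command(series=[[[-0.03,0,0.03,0,1],[0,0,0.02,0,1],[0,0,0.01,0,1],[0,0,0,0,1]]])

```text
clock: 21.85
position: [615.8, -267.5, 88.1]
eef_rot: [-3.141, 0.001, 2.885]
force: [-2.0, 1.2, 7.0]
width: -0.1
grasp_force: 3.8
```

Emit:
arm_command(series=[[[0,0,0.015,0,1],[0,0,0,0,1]]])

```text
clock: 22.1
position: [615.8, -267.5, 88.0]
eef_rot: [-3.141, 0.002, 2.886]
force: [-8.9, 4.4, 22.2]
width: 0.0
grasp_force: 11.3
```

Contact at z = 88.0 equals 40 + 48 mm, so the plate is flush. Now the valve: rise and measure the handle.

Emit:
arm_command(series=[[[0,0,-0.3,0,1],[0,0,-0.5,0,0.5],[0,0,-0.5,0,0.5],[0.3,0,-0.2,0,0.5],[0.45,0,0,0,0.5],[0.45,0,0,0,0.5],[0.14,0,0,0,0.5],[0,0,0,0,0.5],[0,0,0,0,0.5]]])

```text
clock: 23.22
position: [486.8, -233.7, 235.7]
eef_rot: [-3.142, 0.0, 2.885]
force: [0.1, -0.1, 0.6]
width: 42.6
grasp_force: 0.0
```

Run:
```python
from h import *
np.set_printoptions(precision=2,suppress=True)
c=(482.9,-232.3,60)
p=shot('wrist'); go(c,75.25); print(state()['q'],state()['width'])
print('expected',proj(p,[(482.9,-232.3,88),(482.9,-232.3,62)]))
u0=proj(p,[(482.9,-232.3,88)])[0].astype(int)
for b in boxes_of(p,'valve_grip'): print(b)
hsv=cv2.cvtColor(p['img'],cv2.COLOR_BGR2HSV)
m=((hsv[...,1]<70)&(hsv[...,2]<165)).astype(np.uint8); M=np.zeros_like(m); M[u0[1]-45:u0[1]+45,u0[0]-60:u0[0]+60]=1; m*=M
n,l,st,ce=cv2.connectedComponentsWithStats(m)
for i in range(1,n):
    if st[i,4]>60:
        r=cv2.minAreaRect(np.argwhere(l==i)[:,::-1].astype(np.float32)); print(st[i],ce[i],r)
        bx=cv2.boxPoints(r); e=sorted([(np.linalg.norm(bx[j]-bx[j-1]),j) for j in range(4)])[:2]
        A,B=[(bx[j]+bx[j-1])/2 for _,j in e]; A,B=onz(p,A,86),onz(p,B,86); d=B-A
        print(A,B,'len',np.linalg.norm(d),'ang',np.degrees(np.arctan2(d[1],d[0]))%180)
v=hsv[u0[1]-20:u0[1]+20:4,u0[0]-40:u0[0]+44:6]; print(v[...,1]); print(v[...,2])
```

```text
pos [ 486.8 -233.7  235.5] yaw 165.33 shift [0.04 0.   1.75] turn 1.001
[-0.59  0.08  1.51 -0.    1.55 -1.91] 42.62836098152728
expected [[276.88 185.89]
 [276.89 178.28]]
{'extent': [244.8, 168.0, 309.6, 194.5], 'score': 0.95}
[ 245  169   65   26 1057] [277.05 181.52] ((276.40167236328125, 179.98483276367188), (20.156896591186523, 64.26715087890625), 80.34010314941406)
[ 475.94 -259.36   86.  ] [ 480.45 -203.94   86.  ] len 55.59812654087089 ang 85.34997219460148
[216 220  54  10 531] [242.05 224.51] ((242.5, 224.5), (53.0, 9.0), 0.0)
[ 504.59 -294.85   86.  ] [ 516.65 -248.46   86.  ] len 47.93054324680062 ang 75.42086687468056
[285 220  51  10 500] [310.5  224.52] ((310.0, 224.5), (9.0, 50.0), 90.0)
[ 520.3  -234.48   86.  ] [ 531.72 -190.75   86.  ] len 45.200523992120814 ang 75.35984151298754
[[103 103 104 103 108 130 123 122 126 122 103 103 103 102]
 [103 103 104 104 109 127 123  96 124 123  96  57 100 101]
 [103 104 104 104 107 122  26  16  27  31  34  31  97 101]
 [104 103 104  90  31  28  35  35  31  32  30  30  16 101]
 [104 102  27  31  35  31  31  30  26  26  25  27  25 
[... 191 characters left out ...]
 101 104 104 103 137 138 134 102 103 102 102 103]
 [103 103 102 102 101 103 126 121 124 103 103 102 102 101]]
[[176 175 174 174 168 190 224 230 215 223 173 174 175 177]
 [175 173 172 171 161 211 224 192 224 217 152  98 178 179]
 [171 170 170 170 158 227 137 131  65  66  67  66 171 179]
 [169 169 170 128  65  64  66  66  65  87 112 120 112 177]
 [170 172  65  66  66  81 108 119 120 120 122 123 123 173]
 [174 177 105 118 120 120 121 122 122 121 120 118 152 170]
 [178 180 121 121 121 120 119 112 195 218 168 168 170 171]
 [178 177 117 113 123 171 222 229 220 181 171 174 176 177]
 [178 180 176 171 174 176 136 135 168 175 176 177 177 178]
 [181 180 178 177 176 176 206 229 220 176 176 177 178 179]]
```

```bash
cat > hang.py <<'E'
from h import *
np.set_printoptions(precision=2,suppress=True)
def handle():
    p=shot('wrist'); b=boxes_of(p,'valve_grip')[0]; print(b); x0,y0,x1,y1=[int(round(v)) for v in b['extent']]
    hsv=cv2.cvtColor(p['img'],cv2.COLOR_BGR2HSV)
    m=((hsv[...,1]<60)&(hsv[...,2]>95)&(hsv[...,2]<142)).astype(np.uint8); M=np.zeros_like(m); M[y0-3:y1+3,x0-3:x1+3]=1
    m=cv2.morphologyEx(m*M,cv2.MORPH_OPEN,np.ones((3,3),np.uint8))
    n,l,st,ce=cv2.connectedComponentsWithStats(m); i=1+np.argmax(st[1:,4]); print(st[i],ce[i])
    P=np.array([onz(p,q,88)[:2] for q in np.argwhere(l==i)[:,::-1].astype(float)])
    r=cv2.minAreaRect(P.astype(np.float32)); w,v=np.linalg.eigh(np.cov(P.T)); a=np.degrees(np.arctan2(v[1,1],v[0,1]))%180
    print('rect',r,'mean',P.mean(0),'angle',a,'valve deg',a-75.25); return p,P.mean(0),a
E
python3 - <<'E'
from hang import *
p,c,a=handle(); go((*c,60),a)
E
```

```text
{'extent': [246.6, 170.1, 309.2, 194.0], 'score': 0.65}
[246 175  63  20 648] [277.23 184.89]
rect ((481.9561462402344, -232.0508575439453), (55.23550033569336, 9.222150802612305), 85.52082061767578) mean [ 481.89 -231.73] angle 85.69195738582044 valve deg 10.441957385820444
pos [ 486.5 -233.6  235.4] yaw 165.33 shift [0.05 0.01 1.75] turn 0.885
```

Emit:
arm_command(series=[[[0.045,0.01,0,0.11,0.5],[0,0,0,0.11,0.5],[0,0,0,0.11,0.5],[0,0,0,0.11,0.5],[0,0,0,0.11,0.5],[0,0,0,0.11,0.5],[0,0,0,0.11,0.5],[0,0,0,0.115,0.5],[0,0,0,0,0.5],[0,0,0,0,0.5]]])

```text
clock: 24.68
position: [482.0, -231.3, 235.7]
eef_rot: [-3.141, -0.0, 1.5]
force: [0.5, 0.9, -0.2]
width: 43.0
grasp_force: 0.0
```

Run:
```python
from hang import *
go((482.4,-232,60),85.7); p=shot('top'); go((482.4,-232,60),85.7);print(state()['q'])
```

```text
pos [ 482.  -231.3  235.7] yaw 85.93 shift [-0.01  0.01  1.76] turn 0.003
pos [ 482.  -231.3  235.7] yaw 85.88 shift [-0.01  0.01  1.76] turn 0.002
[-0.59  0.06  1.52 -0.    1.55 -0.52]
```

Emit:
arm_command(series=[[[0,0,0.4,0,0.5],[0,0,0.5,0,0.5],[0,0,0.4,0,0.5],[0,0,0.3,0,0.5],[0,0,0.12,0,0.5],[0,0,0,0,0.5],[0,0,0,0,1],[0,0,0,0,1],[0,0,0,0,1],[0,0,0,0,1]]], force=30)

```text
clock: 25.98
position: [483.9, -231.9, 65.4]
eef_rot: [3.136, 0.002, 1.495]
force: [14.9, -0.8, -1.4]
width: 9.5
grasp_force: 36.1
```

Emit:
arm_command(series=[[[0,0.012,0,0,1],[0,0,0,-0.08,1],[0,0,0,-0.08,1],[0,0,0,-0.08,1],[0,0,0,-0.08,1],[0,0,0,-0.065,1],[0,0,0,0,1]]])

```text
clock: 26.85
position: [483.6, -232.1, 65.3]
eef_rot: [3.141, 0.002, 2.102]
force: [-2.1, -0.6, 8.3]
width: 9.5
grasp_force: 37.4
```

Run:
```python
from hang import *
go((482.4,-232,65),120.25); s=state(); print(s['force'],s['wrist_torque'],s['width'])
```

```text
pos [ 483.6 -232.1   65.3] yaw 120.43 shift [ 0.01 -0.01  0.  ] turn 0.002
[-2.12 -0.56  8.33] [-0.24  0.39  0.07] 9.461378937268513
```

Yaw 120.4° corresponds to a handle at 45°. Release, rise, and measure.

Emit:
arm_command(series=[[[0,0,0,0,0.5],[0,0,0,0,0.5],[0,0,0,0,0.5],[0,0,0,0,0.5],[0,0,-0.3,0,0.5],[0,0,-0.5,0,0.5],[0,0,-0.5,0,0.5],[0,0,-0.4,0,0.5],[0,0,0,0,0.5],[0,0,0,0,0.5]]])

```text
clock: 28.1
position: [482.8, -231.3, 233.0]
eef_rot: [-3.141, -0.001, 2.1]
force: [0.0, 1.2, 0.2]
width: 42.7
grasp_force: 0.0
```

Run:
```python
from hang import *
p,c,a=handle()
t=shot('top')
Rf=Ro.from_euler('z',-14.75,degrees=True).as_matrix(); k=np.array([613.4,-266.7,40])
for l in ['plate','glue','chisel','tape','mallet']:
    print(l,[(round(b['score'],2),np.round(b['extent'])) for b in boxes_of(t,l)])
print(proj(t,[k+Rf@np.array(X,float) for X in [(-55,-85,12),(-55,85,12),(55,85,12),(55,-85,12)]]))
print(state()['clock'],state()['force'])
```

```text
{'extent': [271.6, 153.6, 283.2, 220.4], 'score': 0.58}
[272 160  11  61 664] [277.05 190.03]
rect ((481.9118347167969, -231.6267852783203), (8.837090492248535, 53.72594451904297), 30.391876220703125) mean [ 481.71 -231.19] angle 120.35274743439103 valve deg 45.102747434391034
plate [(0.82, array([362., 153., 414., 196.])), (0.78, array([123., 155., 167., 198.])), (0.63, array([160., 252., 225., 340.])), (0.15, array([355., 148., 430., 210.]))]
glue [(0.7, array([301., 135., 317., 163.]))]
chisel [(0.68, array([294., 208., 309., 281.]))]
tape [(0.65, array([328., 118., 356., 143.]))]
mallet [(0.85, array([168., 118., 269., 150.])), (0.66, array([356., 151., 418., 206.]))]
[[419.71 204.5 ]
 [363.48 190.73]
 [371.83 155.21]
 [427.7  168.75]]
28.5 [-0.07  0.8   0.2 ]
```

```bash
python3 -c "
from bench import *
print(hand_in())"
```

```text
the job is handed in; nothing more can be done
None
```

The template is on both pins, big hole over big pin, flush and released, the valve handle measured about 45° half open afterwards, the bystanders were left alone, and the job was handed in at about 28.5 s; on the way I set the template down once on bare table to level it and regrip.

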